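# Find the firmest latch spring and fit it to the feeder

## Task

Three look-alike spring cassettes stand in a row on the counter. Beginning at the feeder's end of the row and working along it one by one, press the free tip of each leaf gently down until it rests on its stop for a moment, never with more than 20 N, to feel which spring is the stiffest; then seat that cassette flat in the feeder's open bay, leaf pointing towards the feeder, and leave the other two and everything else where they stand. Last, prove it in the bay: press its leaf tip with about 9 N and hold for half a second, which the right spring carries without reaching its stop, and let go.

Things in the scene. Friction and masses are not known exactly. Their poses are not given: they have to be found in the camera images.
- feeder: Round white automatic pet feeder, fixed to the counter, 230 mm across, 84 mm high, with a grey press button on top (not used). Origin: centre of its underside. Its -x axis points to its service bay, a low open-topped pocket that sticks out of the feeder on the robot's side.
- bay (a point): Middle of the bay's floor, 3 mm above the counter, 205 mm from the feeder's centre; axes as the feeder's. The pocket is 115 mm long (along the feeder's x) and 39 mm wide (along its y) inside; its walls are 5 mm thick and rise 10 mm above the pocket's floor. A cassette (110 x 34 mm) lies flat in it with about 2.5 mm of play all round.
- bay_tip (a point): Where the tip of the leaf belongs when a cassette is seated the right way round: 42 mm from the bay's middle towards the feeder, 40 mm above the counter; axes as the feeder's.
- cassette_p: One of three look-alike loose spring cassettes, 0.2 to 0.33 kg, in a row along y about 140 mm apart, places and turn vary. Origin: centre of underside; x towards the leaf's free tip, z up. Base plate 110 x 34 x 8 mm; on it, centred 38 mm from the origin towards -x, a grey clamp block 30 x 30 mm, its top 50 mm above the underside: lift the cassette by it, gripped across y.
- leaf_p: Steel leaf of cassette_p, 70 x 14 x 2 mm, clamped at its root (origin, 30 mm above the cassette's underside), free along +x. Springs back. Tip stiffness 0.35 to 1.25 N/mm. Travel to the rigid stop post 7.5 to 10.5 mm, felt as a sudden steep rise of force. The stiffest meets its stop only above 10 N, the others below 7 N. Over 20 N spoils it.
- tip_p (a point): Top of the 10 mm round nub at the free tip of leaf_p, 42 mm from the cassette's origin along +x and 37 mm above its underside at rest; the place to press straight down. The block, 13 mm higher, begins 65 mm behind it.
- cassette_q: Another cassette, the same as cassette_p but for its spring. The cassettes change places in the row; which is the stiffest must be felt.
- leaf_q: Steel leaf of cassette_q, 70 x 14 x 2 mm, clamped at its root (origin, 30 mm above the cassette's underside), free along +x. Springs back. Tip stiffness 0.35 to 1.25 N/mm. Travel to the rigid stop post 7.5 to 10.5 mm, felt as a sudden steep rise of force. The stiffest meets its stop only above 10 N, the others below 7 N. Over 20 N spoils it.
- tip_q (a point): Top of the 10 mm round nub at the free tip of leaf_q, 42 mm from the cassette's origin along +x and 37 mm above its underside at rest; the place to press straight down. The block, 13 mm higher, begins 65 mm behind it.
- cassette_r: Another cassette, the same as cassette_p but for its spring. The cassettes change places in the row; which is the stiffest must be felt.
- leaf_r: Steel leaf of cassette_r, 70 x 14 x 2 mm, clamped at its root (origin, 30 mm above the cassette's underside), free along +x. Springs back. Tip stiffness 0.35 to 1.25 N/mm. Travel to the rigid stop post 7.5 to 10.5 mm, felt as a sudden steep rise of force. The stiffest meets its stop only above 10 N, the others below 7 N. Over 20 N spoils it.
- tip_r (a point): Top of the 10 mm round nub at the free tip of leaf_r, 42 mm from the cassette's origin along +x and 37 mm above its underside at rest; the place to press straight down. The block, 13 mm higher, begins 65 mm behind it.
- saucer: Bystander, loose: cream ceramic saucer, 124 mm across, 18 mm high; origin at the centre of its underside. Leave it alone.
- teaspoon: Bystander, loose: steel teaspoon, 140 mm long; origin at the centre of its underside. Leave it alone.
- canister: Bystander, loose: green plastic canister with lid, 90 mm across, 140 mm high; origin at the centre of its underside. Leave it alone.
- tray_low: Bystander, loose: lower of two stacked empty aluminium trays, 120 x 160 x 30 mm; origin at the centre of its underside. Leave it alone.
- tray_top: Bystander, loose: upper aluminium tray, standing on the lower one; origin at the centre of its underside. Leave it alone.
- screwdriver: Bystander, loose: screwdriver with black handle, 170 mm long; origin at the centre of its underside. Leave it alone.
- bowl: Bystander, loose: steel feeding bowl, 110 mm across, 45 mm high; origin at the centre of its underside. Leave it alone.
Things that resemble listed ones, but are neither listed nor needed, are in the scene too. What is shaped like the cassette_r but red is not meant.

How it is judged:
On the way, in this order (a step that is already met when the one before it is completed fails the run):
1. the leaf of the first (robot's leftmost, nearest the feeder) cassette is pressed down onto its stop (((z of tip_p in the frame of cassette_p below 0.02736 m and world y of cassette_p above -0.12 m) or (z of tip_q in the frame of cassette_q below 0.02836 m and world y of cassette_q above -0.12 m) or (z of tip_r in the frame of cassette_r below 0.02937 m and world y of cassette_r above -0.12 m))), for 0.2 s.
2. the leaf of the middle cassette is pressed down onto its stop (((z of tip_p in the frame of cassette_p below 0.02736 m and world y of cassette_p between -0.26 and -0.12 m) or (z of tip_q in the frame of cassette_q below 0.02836 m and world y of cassette_q between -0.26 and -0.12 m) or (z of tip_r in the frame of cassette_r below 0.02937 m and world y of cassette_r between -0.26 and -0.12 m))), for 0.2 s.
3. the leaf of the last (robot's rightmost) cassette is pressed down onto its stop (((z of tip_p in the frame of cassette_p below 0.02736 m and world y of cassette_p below -0.26 m) or (z of tip_q in the frame of cassette_q below 0.02836 m and world y of cassette_q below -0.26 m) or (z of tip_r in the frame of cassette_r below 0.02937 m and world y of cassette_r below -0.26 m))), for 0.2 s.
4. the leaf of a cassette seated in the bay carries more than 7.5 N without reaching its stop (((horizontal distance between cassette_p and bay below 0.005 m and horizontal distance between tip_p and bay_tip below 0.007 m and z of cassette_p in the frame of bay below 0.002 m and angle between cassette_p's own z axis and vertical below 0.04 rad and contact force between anything else and leaf_p above 7.5 N and z of tip_p in the frame of cassette_p above 0.02736 m) or (horizontal distance between cassette_q and bay below 0.005 m and horizontal distance between tip_q and bay_tip below 0.007 m and z of cassette_q in the frame of bay below 0.002 m and angle between cassette_q's own z axis and vertical below 0.04 rad and contact force between anything else and leaf_q above 7.5 N and z of tip_q in the frame of cassette_q above 0.02836 m) or (horizontal distance between cassette_r and bay below 0.005 m and horizontal distance between tip_r and bay_tip below 0.007 m and z of cassette_r in the frame of bay below 0.002 m and angle between cassette_r's own z axis and vertical below 0.04 rad and contact force between anything else and leaf_r above 7.5 N and z of tip_r in the frame of cassette_r above 0.02937 m))), for 0.3 s.
At the end, for the whole second after the job is handed in: The chosen cassette, proved in the bay, lies flat there (within 2 mm of the floor and 0.04 rad of level, its centre within 5 mm of the bay's middle), leaf tip towards the feeder (within 7 mm of its place), at rest; the other two cassettes stand upright within 30 mm of where they started (((horizontal distance between cassette_p and bay below 0.005 m and horizontal distance between tip_p and bay_tip below 0.007 m and z of cassette_p in the frame of bay below 0.002 m and angle between cassette_p's own z axis and vertical below 0.04 rad and linear speed of cassette_p below 0.01 m/s and distance of each of cassette_q, cassette_r from where it was at the start of the episode below 0.03 m and angle between each of cassette_q, cassette_r's own z axis and vertical below 0.05 rad) or (horizontal distance between cassette_q and bay below 0.005 m and horizontal distance between tip_q and bay_tip below 0.007 m and z of cassette_q in the frame of bay below 0.002 m and angle between cassette_q's own z axis and vertical below 0.04 rad and linear speed of cassette_q below 0.01 m/s and distance of each of cassette_p, cassette_r from where it was at the start of the episode below 0.03 m and angle between each of cassette_p, cassette_r's own z axis and vertical below 0.05 rad) or (horizontal distance between cassette_r and bay below 0.005 m and horizontal distance between tip_r and bay_tip below 0.007 m and z of cassette_r in the frame of bay below 0.002 m and angle between cassette_r's own z axis and vertical below 0.04 rad and linear speed of cassette_r below 0.01 m/s and distance of each of cassette_p, cassette_q from where it was at the start of the episode below 0.03 m and angle between each of cassette_p, cassette_q's own z axis and vertical below 0.05 rad))); the robot touches nothing.
It fails at once if a leaf is pressed with more than 20 N (contact force between anything else and leaf_p above 20 N or contact force between anything else and leaf_q above 20 N or contact force between anything else and leaf_r above 20 N).
It fails at once if a bystander is shifted by more than 30 mm (distance of any of saucer, teaspoon, canister, tray_low, tray_top, screwdriver, bowl from where it was at the start of the episode above 0.03 m).
It also fails if it takes over 72 s, if anything falls off the work surface, if the arm or the gripper's body presses on something with over 40 N, if the wrist force passes 120 N, or if a joint passes its speed limit or range.

## Robot

A 6-joint arm with a two-finger parallel gripper is mounted at the origin on the work surface. World frame = base frame: x ahead of the robot, y to its left, z up, the work surface at z = 0. Lengths are in m, angles in rad, forces in N, time in s.
With the tool pointing down it reaches from about 0.35 to 0.975 m from the base axis. Payload 4.9 kg.
Tool frame: the origin (TCP) lies midway between the tips of the shut fingers; the grasp point (between the pads) lies 19 mm behind it; z points along the fingers, y is the line along which they close (so a half turn about z gives the same grasp; the last joint's range is limited). The gripper opens to 85 mm and grips with 20 to 120 N. Pads are 22 mm wide; open, the fingers measure 114 mm over their backs; the gripper's body (76 mm by 85 mm) begins 54 mm behind the grasp point. The pads swing forward as they close: fully open they stand 13 mm farther back than shut.
Start: joints at [1.053, 0.053, 1.613, -0, 1.476, -0.119], TCP at [0.243, 0.576, 0.231] pointing down, gripper open.
Joint ranges: [-3.01, 3.01], [-1.01, 2.22], [0.06, 2.58], [-1.02, 4.17], [0.09, 2.62], [-3.14, 3.14]. Speed limits (rad/s): [2.57, 2.57, 3.14, 3.14, 3.14, 3.14].

## Interface

Orientations are given as a unit quaternion [w, x, y, z].
In Python, from plant import state, grab_frame, camera_info, job_done, spot_in, masks_of, pinpoint gives the robot as it stands.
- The arm moves only by the shell command python3 -m handwheel 'ROWS' [OPENING]. ROWS is JSON, a list that holds one entry, the list of rows, each a list of 6 numbers: the shift along the world's x, y, z in m, then the turn, a rotation vector about the world's x, y, z in degrees. In form: [[[tx, ty, tz, ax, ay, az], ...]]. A call has 1 to 20 rows; each row shifts and turns the commanded pose from where the row before left it; what a row does not reach is not made up. A row lasts 1/12 s, in which the tool goes at most 41.7 mm and 7.16 degrees, less where a joint would pass 70% of its speed; a pose out of reach is approached as far as the arm can. A call is refused whole if a number of a shift passes 0.0417 or a number of a turn 7.16, either way. A call with a gripper value outside its range is refused whole. OPENING is the opening, from 0 (shut) to 1 (fully open), set as the call begins (- or left out, the last holds). The fingers move at their own pace and stop on an object; the grip force is fixed at half the most. Time passes only in rows, so rows that do not move let the fingers close. It gives the time, the measured TCP pose, the force, the opening and the grip force at its end, in the units of the state.
- state(): the state, without advancing time (a new reading comes with each control period).
- grab_frame(name): name is "scene" or "top" or "wrist"; returns (picture, depth): 420x560x3 uint8, blue, green, red; 420x560 float32, m along the optical axis (not along the pixel's ray), 0 where there is no reading.
- camera_info(name): a dict with "fx", "fy", "cx", "cy" (pixels), "distortion" ([k1, k2, p1, p2, k3] as OpenCV has them; the pictures are not rectified), "T" (4x4, takes a point from camera to world coordinates). Camera axes: x right, y up, looking along -z (the intrinsics and any distortion apply to the point x, -y, -z); pixel columns grow to the right and rows downward; lengths in m; the calibration is good to about 2 mm. A picture is of the moment at which its call begins: read the wrist's pose just before it. camera_info takes no time and is no camera call; for the wrist camera it gives the pose at the moment of the call.
- job_done(): hands the job in; it is judged then, once.
Trained networks look in the newest picture that a camera, given by its name, has taken for a name from the list of things; names that differ only in an ending like _2 or _b are one class to them, and where a whole thing is asked for, a point or a joint stands for the part that bears it (a point fixed in the world has none). Each returns a list of dicts, best first, with "conf" (0 to 1); they miss things now and then, are a little off and sometimes report something else, mostly with a low value. They report only what shows in the picture. A call takes as long as a camera call. They do not tell look-alikes from the thing itself.
- spot_in(camera, thing): "box" ([left, top, width, height] in pixels, round what is visible of it).
- masks_of(camera, thing): "region" (420x560 bool, what is visible of it) and "box" ([left, top, width, height] in pixels, round what is visible of it).
- pinpoint(camera, thing): "position" ([column, row] in pixels: a listed point, or the origin of a listed thing).
The state is a dict: "time": time; "joint_pos": joint angles; "joint_vel": joint speeds; "joint_efforts": joint torques, N m; "tool_pos": TCP position; "tool_rot": TCP orientation; "contact_force": force on the tool from outside, world axes, zero at the start; "ft_torque": the same for the moment, N m; "gripper_width": opening from 0.0 (shut) to 1.0 (fully open); "grasp_force": force on a finger pad.
Only numpy, scipy, OpenCV 4.12 (cv2) and the standard library are available. Lean on these libraries where they do the work, as an engineer would, in place of code of your own. Each camera call takes 0.05 s, during which the arm holds its last target. There are 200 camera calls.

## Working session

There is one attempt and no reset: what is moved stays moved. The work goes in short steps, Python scripts to look and compute and a shell command to move; the robot and the scene stay as the last step left them, time stands still between calls to the robot, and variables do not carry over. Pictures are saved under pics/ and viewed, at most 10 in all, crops included, and the job is handed in when it is done.

```bash
ls; mkdir -p pics; cat > h.py <<'E'
import numpy as np, cv2
from plant import *
def ray(ci,px):
    K=np.array([[ci['fx'],0,ci['cx']],[0,ci['fy'],ci['cy']],[0,0,1.]])
    return cv2.undistortPoints(np.array(px,float).reshape(-1,1,2),K,np.array(ci['distortion'],float)).reshape(-1,2)
def at_z(ci,px,z):
    u=ray(ci,px); d=np.c_[u[:,0],-u[:,1],-np.ones(len(u))]; T=np.array(ci['T'])
    D=d@T[:3,:3].T; o=T[:3,3]; s=(z-o[2])/D[:,2]; return o+D*s[:,None]
def cloud(ci,dep):
    h,w=dep.shape; px=np.stack(np.meshgrid(np.arange(w),np.arange(h)),-1).reshape(-1,2)
    u=ray(ci,px); d=np.c_[u[:,0],-u[:,1],-np.ones(len(u))]*dep.reshape(-1,1); T=np.array(ci['T'])
    P=d@T[:3,:3].T+T[:3,3]; P[dep.reshape(-1)<=0]=np.nan
    return P.reshape(h,w,3)
E
python3 - <<'E'
from h import *
print(state())
for c in ['top','scene']:
    im,d=grab_frame(c); cv2.imwrite(f'pics/{c}0.png',im); ci=camera_info(c); np.savez(f'{c}0.npz',im=im,d=d,T=ci['T'])
    print(c,np.round(ci['T'],3).tolist(),ci['fx'],ci['distortion'])
    for t in ['cassette_p','tip_p','leaf_p','feeder','bay','bay_tip']:
        r=pinpoint(c,t); print(t,[(np.round(x['position'],1).tolist(),round(x['conf'],2)) for x in r])
        z={'tip_p':.037,'leaf_p':.03,'bay':.003,'bay_tip':.04}.get(t,0)
        if r: print(np.round(at_z(ci,[x['position'] for x in r],z),3).tolist())
E
```

```text
pics
{'time': 0.0, 'joint_pos': array([ 1.05297840e+00,  5.33688534e-02,  1.61434034e+00,  1.26247502e-05,
        1.47595381e+00, -1.18984201e-01]), 'joint_vel': array([-0.00155953,  0.00023898, -0.00154327, -0.00080982, -0.00108271,
        0.00223789]), 'joint_efforts': array([-1.44305737e-03, -3.93690956e+01, -3.70170164e+01, -3.01093869e-04,
        7.20061798e-03, -2.10214992e-06]), 'tool_pos': array([0.24238818, 0.57540076, 0.23002788]), 'tool_rot': array([-3.30027877e-04,  1.98098270e-01,  9.80181618e-01, -9.81178524e-04]), 'contact_force': array([-0.26641205,  0.0252669 ,  0.67525202]), 'ft_torque': array([-0.02698078,  0.02284836, -0.01628806]), 'grasp_force': 0.0, 'gripper_width': 0.9978120927991376}
top [[0.027, 0.999, -0.038, 0.504], [-1.0, 0.027, 0.001, -0.03], [0.002, 0.038, 0.999, 1.036], [0.0, 0.0, 0.0, 1.0]] 383.2088129536207 [-0.09550167  0.          0.          0.          0.        ]
cassette_p [([376.5, 279.4], 0.98), ([387.2, 220.8], 0.74), ([432.2, 209.4], 0.74), ([283.8, 233.4], 0.64), ([338.4, 240.7], 0.56)]
[[0.367, -0.297, 0.0], [0.527, -0.323, 0.0], [0.56
[... 1380 characters left out ...]
.0], 0.45), ([275.7, 211.3], 0.43), ([254.1, 282.6], 0.33)]
[[0.512, -0.183, 0.037], [0.56, -0.294, 0.037], [0.398, -0.317, 0.037], [0.576, -0.403, 0.037], [0.525, -0.034, 0.037], [0.734, -0.161, 0.037]]
leaf_p [([184.6, 251.1], 0.68), ([265.3, 199.8], 0.65), ([114.2, 265.2], 0.62), ([169.3, 233.6], 0.51), ([170.9, 192.7], 0.46), ([297.8, 253.1], 0.29), ([356.4, 203.2], 0.23)]
[[0.574, -0.296, 0.03], [0.465, -0.044, 0.03], [0.56, -0.474, 0.03], [0.5, -0.322, 0.03], [0.343, -0.289, 0.03], [0.678, -0.028, 0.03], [0.566, 0.19, 0.03]]
feeder [([402.4, 248.7], 0.88)]
[[0.736, 0.244, -0.0]]
bay [([355.2, 203.4], 0.96)]
[[0.541, 0.201, 0.003]]
bay_tip [([366.1, 203.7], 0.57)]
[[0.586, 0.208, 0.04]]
```

View pics/top0.png

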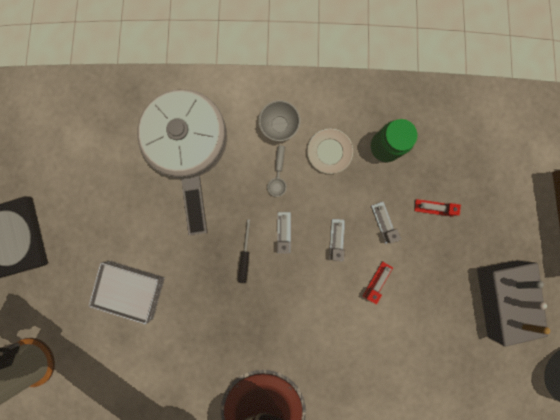

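View pics/scene0.png

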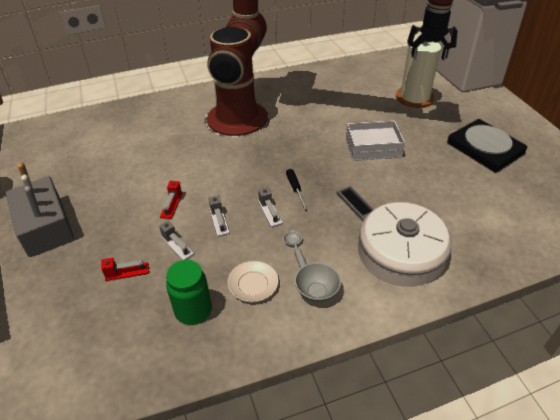

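The top view shows three grey cassettes at about (284,232), (338,240) and (385,222). The red decoys are at (437,208) and (379,282), the bay is at (195,210), and the screwdriver is at (245,250), close to the first cassette. The scene view agrees with this. Next I'll move above the row for a closer look with the wrist camera.

```bash
python3 -m handwheel '[[[0.009,-0.036,0.009,0,0,1.2],[0.009,-0.036,0.009,0,0,1.2],[0.009,-0.036,0.009,0,0,1.2],[0.009,-0.036,0.009,0,0,1.2],[0.009,-0.036,0.009,0,0,1.2],[0.009,-0.036,0.009,0,0,1.2],[0.009,-0.036,0.009,0,0,1.2],[0.009,-0.036,0.009,0,0,1.2],[0.009,-0.036,0.009,0,0,1.2],[0.009,-0.036,0.009,0,0,1.2],[0.009,-0.036,0.009,0,0,1.2],[0.009,-0.036,0.009,0,0,1.2],[0.009,-0.036,0.009,0,0,1.2],[0.009,-0.036,0.009,0,0,1.2],[0.009,-0.036,0.009,0,0,1.2],[0.009,-0.036,0.009,0,0,1.2],[0.009,-0.036,0.009,0,0,1.2],[0.009,-0.036,0.009,0,0,1.2],[0.009,-0.036,0.009,0,0,1.2],[0,0,0,0,0,0]]]' 0
cat > look.py <<'E'
from h import *
import sys
n=sys.argv[1]
s=state(); print(s['time'],s['tool_pos'],s['tool_rot'])
ci=camera_info('wrist'); im,d=grab_frame('wrist'); cv2.imwrite(f'pics/{n}.png',im)
np.savez(f'{n}.npz',im=im,P=cloud(ci,d)); print(np.round(ci['T'],3).tolist())
for t,z in [('cassette_p',0),('tip_p',.037),('leaf_p',.03)]:
    r=[x for x in pinpoint('wrist',t) if x['conf']>.3]
    if r: print(t,[round(x['conf'],2) for x in r],np.round(at_z(ci,[x['position'] for x in r],z),4).tolist(),np.round([x['position'] for x in r]).tolist())
E
python3 look.py w1
```

```text
time: 2.37
tool_pos: [0.4144, -0.1132, 0.4034]
tool_rot: [0.001, 0.004, 1.0, -0.001]
contact_force: [0.2, 0.7, 0.3]
gripper_width: 0.001
grasp_force: 0.0
2.3667 [ 0.41441511 -0.11319462  0.40344084] [ 5.73685540e-04  3.72242246e-03  9.99992007e-01 -1.34180387e-03]
[[0.008, -0.951, -0.308, 0.336], [1.0, 0.007, 0.005, -0.112], [-0.003, -0.308, 0.952, 0.545], [0.0, 0.0, 0.0, 1.0]]
cassette_p [0.86, 0.8, 0.67, 0.63, 0.63] [[0.3631, -0.2948, 0.0], [0.5263, -0.3059, 0.0], [0.4746, -0.1887, 0.0], [0.4876, -0.0427, 0.0], [0.5675, -0.4548, 0.0]] [[168.0, 125.0], [172.0, 215.0], [233.0, 188.0], [313.0, 194.0], [97.0, 236.0]]
tip_p [0.79, 0.77, 0.67, 0.61, 0.59] [[0.3986, -0.3186, 0.037], [0.5609, -0.2993, 0.037], [0.521, -0.1888, 0.037], [0.5309, -0.0455, 0.037], [0.5701, -0.4128, 0.037]] [[148.0, 149.0], [171.0, 240.0], [232.0, 219.0], [313.0, 223.0], [109.0, 245.0]]
leaf_p [0.87, 0.85, 0.83, 0.65, 0.55] [[0.3423, -0.2881, 0.03], [0.4522, -0.1876, 0.03], [0.5037, -0.322, 0.03], [0.4716, -0.0481, 0.03], [0.5659, -0.4769, 0.03]] [[164.0, 112.0], [231.0, 179.0], [156.0, 208.0], [312.0, 190.0], [76.0, 242.0]]
```

```bash
cat > fit.py <<'E'
import numpy as np,sys
f=np.load(sys.argv[1]); P=f['P'].reshape(-1,3); im=f['im'].reshape(-1,3).astype(int)
for c in [(.489,-.043),(.476,-.189),(.526,-.309)]:
    q=P[np.hypot(P[:,0]-c[0],P[:,1]-c[1])<.075]; 
    blk=q[(q[:,2]>.044)&(q[:,2]<.06)]; lf=q[(q[:,2]>.026)&(q[:,2]<.042)]; base=q[(q[:,2]>.005)&(q[:,2]<.015)]
    lo,hi=blk[:,:2].min(0),blk[:,:2].max(0)
    print('block top n',len(blk),'mean',blk.mean(0).round(4),'bbox',lo.round(3),hi.round(3))
    print('   leaf n',len(lf),'mean',lf.mean(0).round(4),'far',lf[np.argsort(-lf[:,0])[:8]].mean(0).round(4))
    b=base[:,:2]
    if len(b)>20:
        import cv2; r=cv2.minAreaRect((b*1000).astype(np.float32)); print('   base',len(b),r,base[:,2].mean())
E
python3 fit.py w1.npz
```

```text
block top n 329 mean [ 0.4521 -0.0437  0.0496] bbox [ 0.437 -0.058] [ 0.468 -0.029]
   leaf n 334 mean [ 0.4954 -0.0437  0.0314] far [ 0.5359 -0.0434  0.0318]
   base 463 ((490.8214416503906, -42.94361114501953), (109.97937774658203, 33.816795349121094), 1.3440628051757812) 0.007426890922290459
block top n 347 mean [ 0.4361 -0.184   0.0496] bbox [ 0.421 -0.199] [ 0.451 -0.169]
   leaf n 330 mean [ 0.481  -0.1852  0.0313] far [ 0.52   -0.1882  0.0324]
   base 450 ((474.60516357421875, -186.37408447265625), (33.29401779174805, 109.89939880371094), 87.63703155517578) 0.007647365709823238
block top n 326 mean [ 0.488  -0.3268  0.0494] bbox [ 0.47  -0.346] [ 0.507 -0.309]
   leaf n 376 mean [ 0.5237 -0.3108  0.0314] far [ 0.5663 -0.2984  0.0332]
   base 507 ((523.7966918945312, -312.9432678222656), (109.70401763916016, 33.86174774169922), 22.285245895385742) 0.007800057681417495
```

View pics/w1.png

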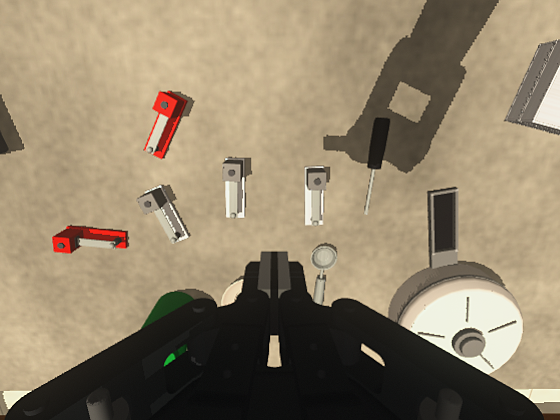

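The cassettes fit cleanly: A centre (0.491,-0.043) yaw 1°, B (0.475,-0.186) yaw -2°, C (0.524,-0.313) yaw 22°. Next I'll go above A's tip at (0.533,-0.042).

```bash
python3 -m handwheel '[[[0.0099,0.0059,-0.029,0,0,0],[0.0099,0.0059,-0.029,0,0,0],[0.0099,0.0059,-0.029,0,0,0],[0.0099,0.0059,-0.029,0,0,0],[0.0099,0.0059,-0.029,0,0,0],[0.0099,0.0059,-0.029,0,0,0],[0.0099,0.0059,-0.029,0,0,0],[0.0099,0.0059,-0.029,0,0,0],[0.0099,0.0059,-0.029,0,0,0],[0.0099,0.0059,-0.029,0,0,0],[0.0099,0.0059,-0.029,0,0,0],[0.0099,0.0059,-0.029,0,0,0],[0,0,0,0,0,0],[0,0,0,0,0,0]]]' 0
python3 - <<'E'
from h import *
for n,P in [('w1',np.load('w1.npz')['P'])]:
    q=P.reshape(-1,3); q=q[(abs(q[:,0]-.54)<.09)&(abs(q[:,1]-.2)<.06)]
    for lo,hi in [(.0008,.006),(.010,.016)]:
        b=q[(q[:,2]>lo)&(q[:,2]<hi)]; print(n,len(b),b.mean(0).round(4),cv2.minAreaRect((b[:,:2]*1000).astype(np.float32)))
for c in ['top','scene']:
    f=np.load(c+'0.npz'); ci=camera_info(c); q=cloud(ci,f['d']).reshape(-1,3)
    p=q[(np.hypot(q[:,0]-.74,q[:,1]-.235)<.14)&(q[:,2]>.06)]
    print(c,'feeder',len(p),p[:,2].max(),cv2.minEnclosingCircle((p[:,:2]*1000).astype(np.float32)))
    q=q[(abs(q[:,0]-.54)<.085)&(abs(q[:,1]-.2)<.06)]
    for lo,hi in [(.0008,.006),(.010,.016)]:
        b=q[(q[:,2]>lo)&(q[:,2]<hi)]; print(c,len(b),b.mean(0).round(4),cv2.minAreaRect((b[:,:2]*1000).astype(np.float32)))
E
```

```text
time: 3.73
tool_pos: [0.5307, -0.0353, 0.0526]
tool_rot: [-0.002, -0.001, 1.0, 0.0]
contact_force: [0.9, -0.2, 0.7]
gripper_width: 0.003
grasp_force: 0.0
w1 1454 [0.5392 0.1986 0.0024] ((540.068115234375, 200.14498901367188), (118.99459838867188, 179.70010375976562), 89.77862548828125)
w1 780 [0.5626 0.2031 0.0119] ((556.6282958984375, 202.5377960205078), (157.0206298828125, 53.4583740234375), 10.119232177734375)
top feeder 5905 0.10950769096508195 ((741.6934204101562, 233.77259826660156), 114.86096954345703)
top 1046 [0.5358 0.1993 0.0026] ((539.9325561523438, 200.197998046875), (169.58079528808594, 119.79593658447266), 0.21865656971931458)
top 337 [0.566  0.2048 0.0125] ((554.5138549804688, 202.23092651367188), (151.64013671875, 50.8846435546875), 10.113484382629395)
scene feeder 4897 0.10902334419219106 ((745.9332885742188, 234.07872009277344), 114.0008544921875)
scene 629 [0.5329 0.1965 0.0028] ((538.541748046875, 200.03956604003906), (119.48197937011719, 166.95823669433594), 89.81253814697266)
scene 167 [0.5385 0.2007 0.0128] ((544.1655883789062, 202.3062744140625), (137.0230712890625, 53.17544937133789), 9.28652286529541)
```

```bash
python3 -m handwheel '[[[0.001,-0.0035,-0.004,0,0,0],[0.001,-0.0032,-0.004,0,0,0],[0,0,0,0,0,0]]]' 0
```

```text
time: 3.98
tool_pos: [0.5353, -0.0448, 0.0479]
tool_rot: [0.001, 0.001, 1.0, -0.0]
contact_force: [0.8, 0.4, 0.2]
gripper_width: 0.002
grasp_force: 0.0
```

```bash
python3 -m handwheel '[[[0,0,0,0,0,0],[0,0,0,0,0,0],[0,0,0,0,0,0]]]' 0; python3 -m handwheel '[[[0,0,-0.003,0,0,0],[0,0,-0.003,0,0,0],[0,0,0,0,0,0],[0,0,0,0,0,0]]]' 0
```

```text
time: 4.23
tool_pos: [0.5348, -0.0443, 0.0471]
tool_rot: [0.001, 0.001, 1.0, -0.0]
contact_force: [-0.4, 0.1, 0.2]
gripper_width: -0.002
grasp_force: 0.0
time: 4.57
tool_pos: [0.5341, -0.0439, 0.0398]
tool_rot: [-0.001, 0.0, 1.0, 0.0]
contact_force: [-1.1, -0.5, -0.0]
gripper_width: 0.003
grasp_force: 0.0
```

```bash
python3 -m handwheel '[[[0,0.001,-0.002,0,0,0],[0,0,-0.002,0,0,0],[0,0,-0.001,0,0,0],[0,0,0,0,0,0],[0,0,0,0,0,0]]]' 0;  python3 -m handwheel '[[[0,0,-0.001,0,0,0],[0,0,-0.001,0,0,0],[0,0,0,0,0,0],[0,0,0,0,0,0]]]' 0
```

```text
time: 4.98
tool_pos: [0.5347, -0.0429, 0.0355]
tool_rot: [0.0, 0.0, 1.0, 0.0]
contact_force: [0.3, 0.7, 0.2]
gripper_width: 0.005
grasp_force: 0.4
time: 5.32
tool_pos: [0.5348, -0.0429, 0.0336]
tool_rot: [0.0, 0.0, 1.0, 0.0]
contact_force: [0.3, 0.4, 1.7]
gripper_width: 0.002
grasp_force: 1.0
```

```bash
python3 -m handwheel '[[[0,0,-0.001,0,0,0],[0,0,-0.001,0,0,0],[0,0,0,0,0,0],[0,0,0,0,0,0]]]' 0;  python3 -m handwheel '[[[0,0,-0.001,0,0,0],[0,0,-0.0005,0,0,0],[0,0,0,0,0,0],[0,0,0,0,0,0]]]' 0
```

```text
time: 5.65
tool_pos: [0.5348, -0.043, 0.0316]
tool_rot: [0.0, 0.0, 1.0, -0.0]
contact_force: [0.0, 0.8, 2.8]
gripper_width: -0.001
grasp_force: 1.6
time: 5.98
tool_pos: [0.5348, -0.043, 0.0301]
tool_rot: [0.0, 0.0, 1.0, -0.0]
contact_force: [0.8, 0.7, 4.9]
gripper_width: -0.001
grasp_force: 2.1
```

```bash
python3 -m handwheel '[[[0,0,-0.0007,0,0,0],[0,0,0,0,0,0],[0,0,0,0,0,0]]]' 0;  python3 -m handwheel '[[[0,0,-0.0007,0,0,0],[0,0,0,0,0,0],[0,0,0,0,0,0]]]' 0
```

```text
time: 6.23
tool_pos: [0.5348, -0.043, 0.0293]
tool_rot: [0.0, 0.0, 1.0, -0.0]
contact_force: [1.9, 0.8, 5.0]
gripper_width: -0.003
grasp_force: 2.3
time: 6.48
tool_pos: [0.5348, -0.043, 0.0286]
tool_rot: [0.0, 0.0, 1.0, -0.0]
contact_force: [0.5, 1.5, 4.7]
gripper_width: 0.0
grasp_force: 2.5
```

```bash
python3 -m handwheel '[[[0,0,-0.0005,0,0,0],[0,0,0,0,0,0],[0,0,0,0,0,0]]]' 0;  python3 -m handwheel '[[[0,0,-0.0005,0,0,0],[0,0,0,0,0,0],[0,0,0,0,0,0]]]' 0
```

```text
time: 6.73
tool_pos: [0.5348, -0.043, 0.0281]
tool_rot: [0.0, 0.0, 1.0, -0.0]
contact_force: [2.9, 1.6, 4.7]
gripper_width: 0.001
grasp_force: 2.6
time: 6.98
tool_pos: [0.5348, -0.043, 0.0277]
tool_rot: [0.0, 0.0, 1.0, -0.0]
contact_force: [1.2, 1.1, 5.4]
gripper_width: -0.003
grasp_force: 2.8
```

```bash
python3 -m handwheel '[[[0,0,-0.0005,0,0,0],[0,0,0,0,0,0],[0,0,0,0,0,0]]]' 0;  python3 -m handwheel '[[[0,0,-0.0003,0,0,0],[0,0,0,0,0,0],[0,0,0,0,0,0]]]' 0
```

```text
time: 7.23
tool_pos: [0.5347, -0.043, 0.0272]
tool_rot: [0.0, 0.0, 1.0, -0.0]
contact_force: [1.3, 0.9, 5.8]
gripper_width: -0.002
grasp_force: 2.9
time: 7.48
tool_pos: [0.5348, -0.043, 0.027]
tool_rot: [0.0, 0.0, 1.0, -0.0]
contact_force: [1.8, 0.9, 7.2]
gripper_width: -0.006
grasp_force: 3.0
```

```bash
python3 -m handwheel '[[[0,0,-0.0003,0,0,0],[0,0,0,0,0,0],[0,0,0,0,0,0]]]' 0;  python3 -m handwheel '[[[0,0,-0.0003,0,0,0],[0,0,0,0,0,0],[0,0,0,0,0,0]]]' 0
```

```text
time: 7.73
tool_pos: [0.5348, -0.043, 0.0267]
tool_rot: [0.0, 0.0, 1.0, -0.0]
contact_force: [0.9, 0.9, 6.1]
gripper_width: 0.003
grasp_force: 3.1
time: 7.98
tool_pos: [0.5348, -0.043, 0.0265]
tool_rot: [0.0, 0.0, 1.0, -0.0]
contact_force: [0.3, 2.0, 5.8]
gripper_width: 0.002
grasp_force: 3.3
```

```bash
python3 -m handwheel '[[[0,0,-0.0003,0,0,0],[0,0,0,0,0,0],[0,0,0,0,0,0]]]' 0
```

```text
time: 8.23
tool_pos: [0.5348, -0.043, 0.0263]
tool_rot: [0.0, 0.0, 1.0, -0.0]
contact_force: [0.6, 1.0, 8.1]
gripper_width: 0.003
grasp_force: 3.8
```

```bash
python3 -m handwheel '[[[0,0,-0.0003,0,0,0],[0,0,0,0,0,0],[0,0,0,0,0,0]]]' 0;  python3 -m handwheel '[[[0,0,-0.0003,0,0,0],[0,0,0,0,0,0],[0,0,0,0,0,0]]]' 0
```

```text
time: 8.48
tool_pos: [0.5348, -0.043, 0.0262]
tool_rot: [0.0, 0.0, 1.0, -0.0]
contact_force: [0.1, 1.0, 8.7]
gripper_width: -0.003
grasp_force: 4.3
time: 8.73
tool_pos: [0.5348, -0.043, 0.0261]
tool_rot: [0.0, 0.0, 1.0, -0.0]
contact_force: [-0.3, 1.6, 9.6]
gripper_width: -0.001
grasp_force: 4.8
```

```bash
python3 -m handwheel '[[[0,0,-0.0005,0,0,0],[0,0,0,0,0,0],[0,0,0,0,0,0],[0,0,0,0,0,0],[0,0,0.0015,0,0,0],[0,0,0.015,0,0,0],[0,0,0.02,0,0,0],[-0.0036,-0.029,0,0,0,0],[-0.0036,-0.029,0,0,0,0],[-0.0036,-0.029,0,0,0,0],[-0.0036,-0.029,0,0,0,0],[-0.0036,-0.029,0,0,0,0],[0,0,-0.012,0,0,0],[0,0,-0.009,0,0,0],[0,0,0,0,0,0],[0,0,0,0,0,0],[0,0,0,0,0,0]]]' 0
```

```text
time: 10.15
tool_pos: [0.516, -0.1867, 0.0394]
tool_rot: [-0.001, -0.0, 1.0, 0.0]
contact_force: [-0.1, -0.6, 0.8]
gripper_width: 0.006
grasp_force: 0.0
```

```bash
python3 -m handwheel '[[[0,-0.001,-0.002,0,0,0],[0,0,-0.002,0,0,0],[0,0,-0.002,0,0,0],[0,0,0,0,0,0],[0,0,0,0,0,0]]]' 0;  python3 -m handwheel '[[[0,0,-0.001,0,0,0],[0,0,-0.001,0,0,0],[0,0,0,0,0,0],[0,0,0,0,0,0]]]' 0
```

```text
time: 10.57
tool_pos: [0.5171, -0.1888, 0.0346]
tool_rot: [0.001, 0.0, 1.0, 0.0]
contact_force: [0.4, 1.9, 2.2]
gripper_width: -0.0
grasp_force: 1.2
time: 10.9
tool_pos: [0.5171, -0.189, 0.0327]
tool_rot: [0.001, 0.0, 1.0, -0.0]
contact_force: [2.3, 2.2, 4.8]
gripper_width: -0.006
grasp_force: 2.3
```

```bash
python3 -m handwheel '[[[0,0,-0.001,0,0,0],[0,0,-0.0005,0,0,0],[0,0,0,0,0,0],[0,0,0,0,0,0]]]' 0
```

```text
time: 11.23
tool_pos: [0.5172, -0.189, 0.0314]
tool_rot: [0.001, 0.0, 1.0, -0.0]
contact_force: [2.0, 2.7, 5.8]
gripper_width: 0.002
grasp_force: 3.0
```

```bash
python3 -m handwheel '[[[0,0,-0.001,0,0,0],[0,0,-0.0005,0,0,0],[0,0,0,0,0,0],[0,0,0,0,0,0]]]' 0; python3 -m handwheel '[[[0,0,-0.0007,0,0,0],[0,0,0,0,0,0],[0,0,0,0,0,0]]]' 0
```

```text
time: 11.57
tool_pos: [0.5172, -0.189, 0.0301]
tool_rot: [0.001, 0.0, 1.0, -0.0]
contact_force: [1.3, 2.5, 8.3]
gripper_width: -0.003
grasp_force: 3.7
time: 11.82
tool_pos: [0.5173, -0.1891, 0.0295]
tool_rot: [0.001, 0.0, 1.0, -0.0]
contact_force: [0.7, 3.3, 8.5]
gripper_width: 0.001
grasp_force: 4.0
```

```bash
python3 -m handwheel '[[[0,0,-0.0004,0,0,0],[0,0,0,0,0,0],[0,0,0,0,0,0]]]' 0; python3 -m handwheel '[[[0,0,-0.0004,0,0,0],[0,0,0,0,0,0],[0,0,0,0,0,0]]]' 0
```

```text
time: 12.07
tool_pos: [0.5173, -0.189, 0.0292]
tool_rot: [0.001, 0.0, 1.0, -0.0]
contact_force: [0.6, 3.6, 8.6]
gripper_width: 0.003
grasp_force: 4.2
time: 12.32
tool_pos: [0.5173, -0.1891, 0.0288]
tool_rot: [0.001, 0.0, 1.0, -0.0]
contact_force: [-0.3, 3.1, 8.5]
gripper_width: 0.001
grasp_force: 4.4
```

```bash
python3 -m handwheel '[[[0,0,-0.0004,0,0,0],[0,0,0,0,0,0],[0,0,0,0,0,0]]]' 0; python3 -m handwheel '[[[0,0,-0.0004,0,0,0],[0,0,0,0,0,0],[0,0,0,0,0,0]]]' 0
```

```text
time: 12.57
tool_pos: [0.5173, -0.1891, 0.0285]
tool_rot: [0.001, 0.0, 1.0, -0.0]
contact_force: [-0.1, 2.9, 8.5]
gripper_width: -0.0
grasp_force: 4.6
time: 12.82
tool_pos: [0.5173, -0.1891, 0.0282]
tool_rot: [0.001, 0.0, 1.0, -0.0]
contact_force: [-0.3, 3.5, 9.5]
gripper_width: 0.003
grasp_force: 4.8
```

```bash
python3 -m handwheel '[[[0,0,-0.0004,0,0,0],[0,0,0,0,0,0],[0,0,0,0,0,0]]]' 0; python3 -m handwheel '[[[0,0,-0.0004,0,0,0],[0,0,0,0,0,0],[0,0,0,0,0,0]]]' 0
```

```text
time: 13.07
tool_pos: [0.5173, -0.1891, 0.0278]
tool_rot: [0.001, 0.0, 1.0, -0.0]
contact_force: [-0.1, 3.7, 10.0]
gripper_width: -0.0
grasp_force: 5.0
time: 13.32
tool_pos: [0.5173, -0.1891, 0.0275]
tool_rot: [0.001, 0.0, 1.0, -0.0]
contact_force: [-0.1, 4.4, 10.3]
gripper_width: -0.001
grasp_force: 5.2
```

```bash
python3 -m handwheel '[[[0,0,-0.0003,0,0,0],[0,0,0,0,0,0],[0,0,0,0,0,0]]]' 0; python3 -m handwheel '[[[0,0,-0.0003,0,0,0],[0,0,0,0,0,0],[0,0,0,0,0,0]]]' 0
```

```text
time: 13.57
tool_pos: [0.5173, -0.1891, 0.0273]
tool_rot: [0.001, 0.0, 1.0, -0.0]
contact_force: [-1.1, 3.8, 11.1]
gripper_width: -0.0
grasp_force: 5.3
time: 13.82
tool_pos: [0.5173, -0.1891, 0.0271]
tool_rot: [0.001, 0.0, 1.0, -0.0]
contact_force: [-0.2, 3.3, 13.1]
gripper_width: -0.004
grasp_force: 5.8
```

```bash
python3 -m handwheel '[[[0,0,-0.0003,0,0,0],[0,0,0,0,0,0],[0,0,0,0,0,0]]]' 0; python3 -m handwheel '[[[0,0,-0.0003,0,0,0],[0,0,0,0,0,0],[0,0,0,0,0,0]]]' 0
```

```text
time: 14.07
tool_pos: [0.5174, -0.1891, 0.027]
tool_rot: [0.001, 0.0, 1.0, -0.0]
contact_force: [-0.1, 5.2, 13.6]
gripper_width: -0.003
grasp_force: 6.3
time: 14.32
tool_pos: [0.5174, -0.1892, 0.0269]
tool_rot: [0.001, 0.0, 1.0, -0.0]
contact_force: [-1.6, 4.5, 14.0]
gripper_width: -0.002
grasp_force: 6.9
```

```bash
python3 -m handwheel '[[[0,0,0,0,0,0],[0,0,0,0,0,0],[0,0,0.002,0,0,0],[0,0,0.015,0,0,0],[0,0,0.018,0,0,0],[0.0113,-0.027,0,0,0,0],[0.0113,-0.027,0,0,0,0],[0.0113,-0.027,0,0,0,0],[0.0113,-0.027,0,0,0,0],[0,0,-0.012,0,0,0],[0,0,-0.009,0,0,0],[0,0,0,0,0,0],[0,0,0,0,0,0],[0,0,0,0,0,0]]]' 0
```

```text
time: 15.48
tool_pos: [0.5608, -0.2957, 0.038]
tool_rot: [-0.001, -0.0, 1.0, 0.001]
contact_force: [-0.1, 0.2, -0.1]
gripper_width: -0.002
grasp_force: 0.0
```

```bash
python3 -m handwheel '[[[0.0005,0,-0.002,0,0,0],[0,0,-0.0015,0,0,0],[0,0,-0.001,0,0,0],[0,0,0,0,0,0],[0,0,0,0,0,0]]]' 0;  python3 -m handwheel '[[[0,0,-0.001,0,0,0],[0,0,-0.001,0,0,0],[0,0,0,0,0,0],[0,0,0,0,0,0]]]' 0
```

```text
time: 15.9
tool_pos: [0.5624, -0.2968, 0.0346]
tool_rot: [0.0, 0.0, 1.0, -0.0]
contact_force: [0.3, 0.5, 1.0]
gripper_width: -0.002
grasp_force: 0.4
time: 16.23
tool_pos: [0.5624, -0.297, 0.0325]
tool_rot: [0.0, 0.0, 1.0, -0.0]
contact_force: [0.6, 1.8, 1.2]
gripper_width: -0.001
grasp_force: 0.8
```

```bash
python3 -m handwheel '[[[0,0,-0.0008,0,0,0],[0,0,-0.0004,0,0,0],[0,0,0,0,0,0],[0,0,0,0,0,0]]]' 0;python3 -m handwheel '[[[0,0,-0.0005,0,0,0],[0,0,0,0,0,0],[0,0,0,0,0,0]]]' 0
```

```text
time: 16.57
tool_pos: [0.5624, -0.297, 0.0312]
tool_rot: [0.0, 0.0, 1.0, -0.0]
contact_force: [0.7, 0.8, 2.7]
gripper_width: -0.004
grasp_force: 1.0
time: 16.82
tool_pos: [0.5623, -0.297, 0.0307]
tool_rot: [0.0, 0.0, 1.0, -0.0]
contact_force: [0.7, 1.6, 2.2]
gripper_width: -0.004
grasp_force: 1.1
```

```bash
python3 -m handwheel '[[[0,0,-0.0008,0,0,0],[0,0,-0.0004,0,0,0],[0,0,0,0,0,0],[0,0,0,0,0,0]]]' 0;python3 -m handwheel '[[[0,0,-0.0005,0,0,0],[0,0,0,0,0,0],[0,0,0,0,0,0]]]' 0
```

```text
time: 17.15
tool_pos: [0.5623, -0.297, 0.0295]
tool_rot: [0.0, 0.0, 1.0, -0.0]
contact_force: [2.4, 1.2, 2.4]
gripper_width: -0.002
grasp_force: 1.3
time: 17.4
tool_pos: [0.5623, -0.297, 0.029]
tool_rot: [0.0, 0.0, 1.0, -0.0]
contact_force: [2.4, 1.7, 3.4]
gripper_width: 0.0
grasp_force: 1.4
```

```bash
python3 -m handwheel '[[[0,0,-0.0005,0,0,0],[0,0,0,0,0,0],[0,0,0,0,0,0]]]' 0;python3 -m handwheel '[[[0,0,-0.0005,0,0,0],[0,0,0,0,0,0],[0,0,0,0,0,0]]]' 0
```

```text
time: 17.65
tool_pos: [0.5623, -0.2971, 0.0286]
tool_rot: [0.0, 0.0, 1.0, -0.0]
contact_force: [1.8, 0.9, 3.4]
gripper_width: 0.001
grasp_force: 1.8
time: 17.9
tool_pos: [0.5624, -0.2971, 0.0284]
tool_rot: [0.0, 0.0, 1.0, -0.0]
contact_force: [2.3, 1.3, 5.5]
gripper_width: 0.001
grasp_force: 2.6
```

```bash
python3 -m handwheel '[[[0,0,-0.0006,0,0,0],[0,0,-0.0004,0,0,0],[0,0,0,0,0,0],[0,0,0,0,0,0],[0,0,0,0,0,0],[0,0,0,0,0,0]]]' 0;python3 -m handwheel '[[[0,0,0.003,0,0,0],[0,0,0.018,0,0,0],[0,0,0.025,0,0,0],[-0.018,0.0145,0.025,0,0,0],[-0.018,0.0145,0.025,0,0,0],[-0.018,0.0145,0.025,0,0,0],[-0.018,0.0145,0.025,0,0,0],[-0.018,0.0145,0.025,0,0,0],[-0.018,0.0145,0.025,0,0,0],[-0.018,0.0145,0.025,0,0,0],[-0.018,0.0145,0.025,0,0,0],[0,0,0,0,0,0],[0,0,0,0,0,0],[0,0,0,0,0,0],[0,0,0,0,0,0]]]' 1; python3 look.py w2; python3 fit.py w2.npz
```

```text
time: 18.4
tool_pos: [0.5625, -0.2972, 0.028]
tool_rot: [0.0, 0.0, 1.0, -0.0]
contact_force: [-0.3, 1.9, 8.2]
gripper_width: -0.002
grasp_force: 4.0
time: 19.65
tool_pos: [0.4176, -0.181, 0.2707]
tool_rot: [-0.002, 0.001, 1.0, 0.001]
contact_force: [0.7, 0.2, -0.3]
gripper_width: 0.998
grasp_force: 0.0
19.65 [ 0.41757065 -0.18097692  0.27066071] [-1.78623491e-03  6.61346471e-04  9.99997823e-01  8.51948596e-04]
[[0.002, -0.953, -0.303, 0.34], [1.0, 0.003, -0.001, -0.181], [0.002, -0.303, 0.953, 0.413], [0.0, 0.0, 0.0, 1.0]]
cassette_p [0.83, 0.82, 0.75, 0.74, 0.58] [[0.4926, -0.0402, 0.0], [0.3629, -0.2995, 0.0], [0.478, -0.1891, 0.0], [0.567, -0.457, 0.0], [0.5209, -0.3074, 0.0]] [[372.0, 221.0], [182.0, 128.0], [268.0, 212.0], [89.0, 268.0], [186.0, 240.0]]
tip_p [0.9, 0.87, 0.82, 0.73, 0.72] [[0.3969, -0.3199, 0.037], [0.512, -0.187, 0.037], [0.5305, -0.0458, 0.037], [0.5601, -0.2999, 0.037], [0.5692, -0.4066, 0.037]] [[159.0, 158.0], [269.0, 245.0], [374.0, 257.0], [187.0, 277.0], [111.0, 283.0]]
leaf_p [0.95, 0.74, 0.67, 0.6, 0.58, 0.55] [[0.5043, -0.3221, 0.03], [0.5651, -0.4791
[... 387 characters left out ...]
1542969, -42.99354553222656), (111.00092315673828, 34.38345718383789), 1.1236428022384644) 0.007746910448667187
block top n 596 mean [ 0.4357 -0.1839  0.0495] bbox [ 0.421 -0.199] [ 0.452 -0.169]
   leaf n 541 mean [ 0.4808 -0.186   0.0312] far [ 0.5208 -0.1877  0.0308]
   base 671 ((474.2803649902344, -185.7759246826172), (33.95400619506836, 109.15558624267578), 87.60076141357422) 0.007548257627992643
block top n 556 mean [ 0.4877 -0.3268  0.0493] bbox [ 0.47  -0.346] [ 0.507 -0.309]
   leaf n 612 mean [ 0.521  -0.3112  0.0315] far [ 0.5665 -0.2984  0.0321]
   base 806 ((523.7411499023438, -312.8110046386719), (110.28620910644531, 33.61363983154297), 22.429275512695312) 0.007747688866212839
```

```bash
python3 -m handwheel '[[[0.003,-0.0006,-0.032,0,0,-0.4],[0.003,-0.0006,-0.032,0,0,-0.4],[0.003,-0.0006,-0.032,0,0,-0.4],[0.003,-0.0006,-0.032,0,0,-0.4],[0.003,-0.0005,-0.032,0,0,-0.4],[0.0038,-0.0005,-0.032,0,0,-0.4],[0,0,0,0,0,0],[0,0,0,0,0,0],[0,0,0,0,0,0],[0,0,0,0,0,0]]]' 1; python3 -c "
from plant import state
from scipy.spatial.transform import Rotation as R
q=state()['tool_rot'];print(state()['tool_pos'],R.from_quat(q,scalar_first=True).as_matrix().round(4))"
```

```text
time: 20.68
tool_pos: [0.4386, -0.1854, 0.0837]
tool_rot: [0.002, 0.021, 1.0, -0.001]
contact_force: [0.3, -0.4, -0.0]
gripper_width: 0.999
grasp_force: 0.0
[ 0.43859091 -0.18540487  0.08365149] [[-0.9991  0.0427  0.0038]
 [ 0.0426  0.9991 -0.0024]
 [-0.0039 -0.0022 -1.    ]]
```

```bash
python3 -m handwheel '[[[-0.001,0.0005,-0.025,0,0,0],[-0.001,0.0005,-0.025,0,0,0],[0,0,-0.013,0,0,0],[0,0,-0.006,0,0,0],[0,0,0,0,0,0],[0,0,0,0,0,0],[0,0,0,0,0,0]]]' 1
```

```text
time: 21.27
tool_pos: [0.4365, -0.1843, 0.014]
tool_rot: [0.002, 0.021, 1.0, -0.001]
contact_force: [-0.1, 0.6, -1.1]
gripper_width: 1.0
grasp_force: 0.0
```

```bash
python3 -m handwheel '[[[0,0,0,0,0,0],[0,0,0,0,0,0],[0,0,0,0,0,0],[0,0,0,0,0,0],[0,0,0,0,0,0],[0,0,0,0,0,0],[0,0,0,0,0,0],[0,0,0,0,0,0],[0,0,0,0,0,0]]]' 0
```

```text
time: 22.02
tool_pos: [0.4353, -0.1836, 0.0123]
tool_rot: [0.0, 0.021, 1.0, -0.0]
contact_force: [-0.4, -0.6, 4.1]
gripper_width: 0.345
grasp_force: 60.0
```

```bash
python3 -m handwheel '[[[0,0,0.012,0,0,0],[0,0,0.025,0,0,0],[0,0,0.03,0,0,0],[-0.0016,0.0264,0.02,0,0,1.25],[-0.0016,0.0264,0.02,0,0,1.25],[-0.0016,0.0264,0.02,0,0,1.25],[-0.0016,0.0264,0.02,0,0,1.25],[-0.0016,0.0264,0.02,0,0,1.25],[-0.0016,0.0264,0.02,0,0,1.25],[-0.0016,0.0264,0.02,0,0,1.25],[-0.0016,0.0264,0.02,0,0,1.25],[-0.0016,0.0264,0.02,0,0,1.25],[-0.0016,0.0264,0.02,0,0,1.25],[0,0,0,0,0,0],[0,0,0,0,0,0],[0,0,0,0,0,0],[0,0,0,0,0,0]]]' 0
python3 look.py w3 | head -2
python3 - <<'E'
from h import *
P=np.load('w3.npz')['P'].reshape(-1,3)
q=P[(abs(P[:,0]-.53)<.08)&(abs(P[:,1]-.2)<.06)]
a=np.radians(10.1); bx=np.array([np.cos(a),np.sin(a)]);
b=q[(q[:,2]>.0095)&(q[:,2]<.0165)][:,:2]
uv=(b-[.54,.198])@np.c_[bx,[-bx[1],bx[0]]]
b=b[(uv[:,0]<.05)]
print(len(b),cv2.minAreaRect((b*1000).astype(np.float32)))
p=P[(np.hypot(P[:,0]-.74,P[:,1]-.235)<.14)&(P[:,2]>.02)&(P[:,2]<.09)]; print(len(p))
# wall side lines, far end
uv=(b-[.54,.198])@np.c_[bx,[-bx[1],bx[0]]]
for s in (-1,1):
    m=(uv[:,1]*s>.015)&(uv[:,0]>-.045); print(s,m.sum(),np.polyfit(uv[m,0],uv[m,1],1),uv[m,1].min(),uv[m,1].max())
print('near end',uv[abs(uv[:,1])<.015].min(0),uv[(abs(uv[:,1])<.015)&(uv[:,0]<-.04)].max(0))
# held cassette
s=state(); t=s['tool_pos']; h=P[(np.hypot(P[:,0]-t[0]-.03,P[:,1]-t[1])<.09)&(P[:,2]>.2)&(P[:,2]<.31)]
print('held',len(h),np.histogram(h[:,2],bins=20))
E
```

```text
time: 23.43
tool_pos: [0.4182, 0.08, 0.2767]
tool_rot: [-0.002, -0.087, 0.996, 0.0]
contact_force: [-0.8, -0.1, -2.2]
gripper_width: 0.342
grasp_force: 60.7
23.4333 [0.41816821 0.07995289 0.27667036] [-1.89587787e-03 -8.69916356e-02  9.96207238e-01  5.32815013e-06]
[[-0.172, -0.939, -0.298, 0.342], [0.985, -0.164, -0.052, 0.067], [0.0, -0.303, 0.953, 0.419], [0.0, 0.0, 0.0, 1.0]]
518 ((533.6958618164062, 197.9524383544922), (110.68062591552734, 49.24253463745117), 9.779985427856445)
1127
-1 97 [-0.00710703 -0.02112574] -0.023498836546112074 -0.01810100481786321
1 230 [-0.0056085   0.02262803] 0.01982507499926917 0.02587157197790433
near end [-0.06156415 -0.01497529] [-0.0556003   0.01476769]
held 5845 (array([ 57, 103, 232, 840,  83, 120, 112, 170, 205, 246, 242, 261, 342,
       825, 306, 315, 337, 343, 368, 338]), array([0.26389789, 0.26620287, 0.26850784, 0.27081282, 0.27311779,
       0.27542277, 0.27772774, 0.28003272, 0.28233769, 0.28464267,
       0.28694764, 0.28925262, 0.29155759, 0.29386257, 0.29616754,
       0.29847252, 0.30077749, 0.30308247, 0.30538744, 0.30769241,
       0.30999739]))
```

View pics/w3.png

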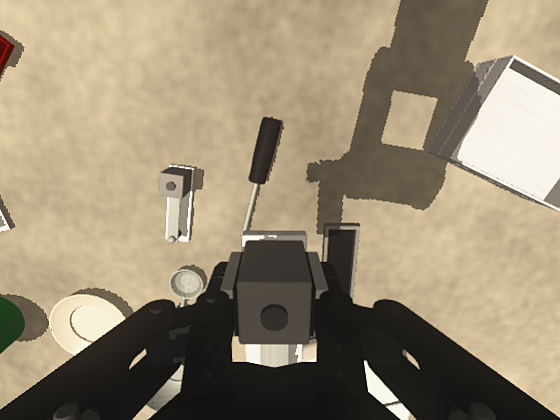

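The cassette is held, with its block at about (275,300) and its plate's rear edge at row 235. The bay is partly visible at (342,270). Next I'll measure the cassette relative to the tool.

```bash
python3 - <<'E'
from h import *
from scipy.spatial.transform import Rotation as R
s=state(); M=R.from_quat(s['tool_rot'],scalar_first=True).as_matrix(); t=s['tool_pos']; print(t, np.degrees(np.arctan2(-M[1,0],-M[0,0])), M[:,2])
P=np.load('w3.npz')['P'].reshape(-1,3)
L=(P-t)@M; L[:,0]*=-1; L[:,2]*=-1; L[:,1]*=1   # x fwd, z up
# forward = -tool x ; left = ? 
print('fwd',-M[:,0],'y',M[:,1])
def show(n,lo,hi):
    m=(L[:,2]>lo)&(L[:,2]<hi)&(abs(L[:,1])<.03)&(L[:,0]>-.04)&(L[:,0]<.12); q=L[m]
    print(n,len(q),np.percentile(q[:,0],[1,5,95,99]).round(4),np.percentile(q[:,1],[1,5,50,95,99]).round(4)); return q
q=show('plate',-.007,-.002); r=q[q[:,0]<-.012]; print('rear',np.sort(r[:,0])[:6].round(4), r[:,1].min(),r[:,1].max(), len(r))
# rear edge line
e=[]
for y in np.arange(-.013,.0131,.002):
    k=r[abs(r[:,1]-y)<.001]
    if len(k): e.append((y,k[:,0].min()))
e=np.array(e); print('rear edge fit',np.polyfit(e[:,0],e[:,1],1))
b=show('blocktop',.034,.042); 
if len(b): print(b[:,2].mean(),cv2.minAreaRect((b[:,:2]*1000).astype(np.float32)))
E
```

```text
[0.41868634 0.07994633 0.27781401] 9.96341800378322 [-1.84128684e-03 -4.98757626e-05 -9.99998304e-01]
fwd [ 0.98491679  0.17301908 -0.00182215] y [-1.73018876e-01  9.84918472e-01  2.69454277e-04]
plate 966 [-0.0161 -0.0159  0.065   0.0665] [-0.0166 -0.0157  0.      0.016   0.0167]
rear [-0.0165 -0.0163 -0.0162 -0.0162 -0.0162 -0.0162] -0.016642185003144284 0.017186182436155543 463
rear edge fit [-0.00392343 -0.01614976]
blocktop 5677 [-0.014  -0.0132  0.0134  0.0153] [-0.0226 -0.016   0.0001  0.0165  0.0219]
0.03632178817779275 ((1.0710859298706055, -0.7904777526855469), (58.633174896240234, 31.277082443237305), 88.82005310058594)
```

```bash
python3 -m handwheel '[[[0,0.037,0,0,0,0],[0,0.037,0,0,0,0],[0,0.037,0,0,0,0],[0,0.037,0,0,0,0],[0,0.037,0,0,0,0],[0,0.037,0,0,0,0],[0,0.037,0,0,0,0],[0,0,0,0,0,0],[0,0,0,0,0,0],[0,0,0,0,0,0],[0,0,0,0,0,0]]]' 0
python3 look.py w4 | head -2
python3 - <<'E'
from h import *
from scipy.optimize import least_squares
for n in ['w1','w3','w4']:
    P=np.load(n+'.npz')['P'].reshape(-1,3)
    q=P[(abs(P[:,0]-.53)<.09)&(abs(P[:,1]-.2)<.06)]
    b=q[(q[:,2]>.0105)&(q[:,2]<.0155)][:,:2]
    def uv(p,b):
        c,s=np.cos(p[2]),np.sin(p[2]); d=b-p[:2]; return d@np.array([[c,-s],[s,c]])
    p0=[.5406,.1992,np.radians(9.8)]
    x=uv(p0,b); b=b[(x[:,0]<.05)&(abs(x[:,0])<.066)&(abs(x[:,1])<.029)]
    # wall-top ring: distance to centreline rectangle (half 60 x 22)
    def res(p):
        x=uv(p,b); return np.minimum(abs(abs(x[:,1])-.022),abs(x[:,0]+.060))
    r=least_squares(res,p0,loss='soft_l1',f_scale=.001); x=uv(r.x,b)
    print(n,len(b),r.x.round(4),np.degrees(r.x[2]).round(2),'v',x[:,1].min().round(4),x[:,1].max().round(4),'u',x[:,0].min().round(4))
    f=q[(q[:,2]>.001)&(q[:,2]<.006)]; x=uv(r.x,f[:,:2]); m=(abs(x[:,0])<.05)&(abs(x[:,1])<.015); print('  floor z',f[m,2].mean() if m.any() else None)
E
```

```text
time: 24.55
tool_pos: [0.4192, 0.3386, 0.2786]
tool_rot: [-0.0, -0.087, 0.996, -0.0]
contact_force: [-0.8, -1.2, -3.5]
gripper_width: 0.344
grasp_force: 61.5
24.55 [0.41924537 0.33856406 0.27864952] [-1.55719939e-04 -8.68378518e-02  9.96222410e-01 -2.68468789e-04]
[[-0.172, -0.938, -0.302, 0.342], [0.985, -0.164, -0.052, 0.326], [-0.001, -0.306, 0.952, 0.421], [0.0, 0.0, 0.0, 1.0]]
w1 417 [0.542  0.1984 0.1684] 9.65 v -0.0252 0.025 u -0.0632
  floor z 0.00256942144098123
w3 496 [0.5414 0.199  0.1694] 9.71 v -0.0244 0.0249 u -0.0631
  floor z 0.002546862882596157
w4 693 [0.5414 0.1997 0.169 ] 9.69 v -0.0253 0.0247 u -0.0629
  floor z 0.0025150692927183617
```

```bash
python3 -m handwheel '[[[0.0105,-0.0182,-0.0273,0,0,0],[0.0105,-0.0182,-0.0273,0,0,0],[0.0105,-0.0182,-0.0273,0,0,0],[0.0105,-0.0182,-0.0273,0,0,0],[0.0105,-0.0182,-0.0273,0,0,0],[0.0105,-0.0182,-0.0273,0,0,0],[0.0105,-0.0182,-0.0273,0,0,0],[0.0105,-0.0182,-0.0273,0,0,-0.2],[0,0,0,0,0,0],[0,0,0,0,0,0],[0,0,0,0,0,0],[0,0,0,0,0,0],[0,0,0,0,0,0]]]' 0
cat > tp.py <<'E'
from plant import state; import numpy as np
from scipy.spatial.transform import Rotation as R
s=state(); M=R.from_quat(s['tool_rot'],scalar_first=True).as_matrix()
print(s['tool_pos'].round(5),'yaw',np.degrees(np.arctan2(-M[1,0],-M[0,0])).round(2),'z',M[:,2].round(4),s['contact_force'].round(1))
E
python3 tp.py
```

```text
time: 25.83
tool_pos: [0.5041, 0.1949, 0.0625]
tool_rot: [0.002, -0.086, 0.996, 0.0]
contact_force: [-0.7, 0.2, -3.2]
gripper_width: 0.345
grasp_force: 61.7
[0.5041  0.19494 0.06253] yaw 9.9 z [ 0.0035  0.001  -1.    ] [-0.7  0.2 -3.2]
```

```bash
python3 -m handwheel '[[[-0.0005,-0.001,-0.01,0,0,-0.2],[-0.0005,-0.0005,-0.01,0,0,0],[0,0,-0.005,0,0,0],[0,0,0,0,0,0],[0,0,0,0,0,0],[0,0,0,0,0,0],[0,0,0,0,0,0],[0,0,0,0,0,0]]]' 0;python3 tp.py
```

```text
time: 26.5
tool_pos: [0.5024, 0.1926, 0.036]
tool_rot: [0.0, -0.084, 0.996, 0.0]
contact_force: [-0.6, 0.1, -2.9]
gripper_width: 0.346
grasp_force: 61.8
[0.5024  0.19264 0.03597] yaw 9.65 z [ 9.e-04  2.e-04 -1.e+00] [-0.6  0.1 -2.9]
```

```bash
python3 -m handwheel '[[[0.0002,0,-0.006,0,0,0],[0,0,-0.004,0,0,0],[0,0,-0.003,0,0,0],[0,0,0,0,0,0],[0,0,0,0,0,0]]]' 0;python3 tp.py; python3 -m handwheel '[[[0,0,-0.003,0,0,0],[0,0,-0.0025,0,0,0],[0,0,0,0,0,0],[0,0,0,0,0,0],[0,0,0,0,0,0]]]' 0;python3 tp.py
```

```text
time: 26.92
tool_pos: [0.5018, 0.1924, 0.022]
tool_rot: [-0.001, -0.084, 0.996, -0.0]
contact_force: [0.9, -0.2, -3.1]
gripper_width: 0.348
grasp_force: 61.8
[0.50179 0.19245 0.02195] yaw 9.65 z [-1.e-03 -2.e-04 -1.e+00] [ 0.9 -0.2 -3.1]
time: 27.33
tool_pos: [0.5022, 0.1926, 0.017]
tool_rot: [0.0, -0.084, 0.996, 0.0]
contact_force: [0.5, -0.4, -2.2]
gripper_width: 0.348
grasp_force: 61.8
[0.50223 0.19256 0.01703] yaw 9.65 z [ 1.e-04  0.e+00 -1.e+00] [ 0.5 -0.4 -2.2]
```

```bash
python3 -m handwheel '[[[0.0005,0,-0.001,0,0,0],[0,0,-0.0005,0,0,0],[0,0,0,0,0,0],[0,0,0,0,0,0]]]' 0; python3 tp.py
```

```text
time: 27.67
tool_pos: [0.5027, 0.1925, 0.0155]
tool_rot: [-0.0, -0.084, 0.996, 0.0]
contact_force: [-0.2, 0.5, -2.4]
gripper_width: 0.347
grasp_force: 61.8
[0.50267 0.19254 0.01548] yaw 9.65 z [-1.e-04 -0.e+00 -1.e+00] [-0.2  0.5 -2.4]
```

```bash
python3 -m handwheel '[[[0,0,-0.0006,0,0,0],[0,0,0,0,0,0],[0,0,0,0,0,0]]]' 0; python3 -m handwheel '[[[0,0,-0.0005,0,0,0],[0,0,0,0,0,0],[0,0,0,0,0,0]]]' 0; python3 tp.py
```

```text
time: 27.92
tool_pos: [0.5028, 0.1926, 0.0153]
tool_rot: [0.0, -0.084, 0.996, -0.0]
contact_force: [-2.6, -0.5, 1.5]
gripper_width: 0.344
grasp_force: 62.4
time: 28.17
tool_pos: [0.5028, 0.1926, 0.0153]
tool_rot: [-0.0, -0.084, 0.996, -0.0]
contact_force: [-5.0, -1.4, 5.8]
gripper_width: 0.343
grasp_force: 63.2
[0.50277 0.19259 0.01531] yaw 9.66 z [-3.e-04 -2.e-04 -1.e+00] [-5.  -1.4  5.8]
```

```bash
python3 -m handwheel '[[[0,0,0.0005,0,0,0],[0,0,0,0,0,0],[0,0,0,0,0,0],[0,0,0,0,0,0],[0,0,0.005,0,0,0],[0,0,0.02,0,0,0],[0,0,0.03,0,0,0],[-0.01,0,0.03,0,0,0],[-0.012,0,0.03,0,0,0],[-0.012,0,0.03,0,0,0],[-0.012,0,0.03,0,0,0],[-0.012,0,0.03,0,0,0],[-0.01,0,0.02,0,0,0],[0,0,0,0,0,0],[0,0,0,0,0,0],[0,0,0,0,0,0],[0,0,0,0,0,0]]]' 0.9
python3 look.py w5 | head -2
cat > bayfit.py <<'E'
from h import *
import sys
P=np.load(sys.argv[1]+'.npz')['P'].reshape(-1,3)
q=P[(abs(P[:,0]-.54)<.09)&(abs(P[:,1]-.2)<.06)]
a=np.radians(9.7); c,s=np.cos(a),np.sin(a); x=(q[:,:2]-[.5414,.1993])@np.array([[c,-s],[s,c]])
def rect(n,m):
    print(n,m.sum(),'z',q[m,2].mean().round(4),cv2.minAreaRect((x[m]*1000).astype(np.float32)))
k=(abs(x[:,0])<.09)&(abs(x[:,1])<.03)
rect('block top',k&(q[:,2]>.047)&(q[:,2]<.058)&(x[:,0]<-.015)&(x[:,0]>-.07))
m=k&(q[:,2]>.0085)&(q[:,2]<.0125)&(abs(x[:,1])<.0185)&(abs(x[:,0])<.057); rect('plate',m)
f=x[m&(x[:,0]>.0)]; print(f.min(0),f.max(0)); A=np.c_[x[m],np.ones(m.sum())]; print('tilt',np.linalg.lstsq(A,q[m,2],rcond=None)[0].round(4))
rect('walls',k&(q[:,2]>.0125)&(q[:,2]<.0155)&(abs(x[:,0])<.066))
m=k&(q[:,2]>.037)&(q[:,2]<.046)&(x[:,0]>.02); rect('nub',m); print(x[m].mean(0))
E
python3 bayfit.py w5
```

```text
time: 29.58
tool_pos: [0.4341, 0.1922, 0.238]
tool_rot: [-0.002, -0.084, 0.996, -0.0]
contact_force: [-0.7, 0.5, -0.8]
gripper_width: 0.902
grasp_force: 0.0
29.5833 [0.43411031 0.19224791 0.23795589] [-1.56663770e-03 -8.40098995e-02  9.96463643e-01 -3.00705910e-04]
[[-0.166, -0.94, -0.299, 0.357], [0.986, -0.159, -0.05, 0.18], [-0.0, -0.303, 0.953, 0.38], [0.0, 0.0, 0.0, 1.0]]
block top 629 z 0.0524 ((-38.0013313293457, -0.7656030654907227), (29.083858489990234, 29.728771209716797), 89.96998596191406)
plate 637 z 0.0103 ((0.9388885498046875, -0.4265003204345703), (33.63459777832031, 111.36659240722656), 89.47691345214844)
[ 0.00013925 -0.01772503] [0.05671871 0.01541624]
tilt [0.0014 0.0026 0.0103]
walls 378 z 0.0131 ((-0.9320144653320312, 0.11715126037597656), (48.9198112487793, 123.72590637207031), 89.94745635986328)
nub 38 z 0.0387 ((64.10263061523438, 0.1885838508605957), (51.7415771484375, 7.790136814117432), 1.1510318517684937)
[ 0.04930903 -0.00042061]
```

View pics/w5.png

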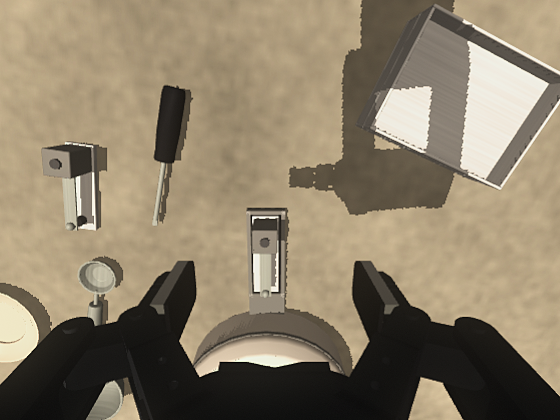

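The cassette sits flat in the bay: plate top at z 0.0103, tilt under 0.003, centre within about 1 mm, and leaf tip at (265,293) towards the feeder. Next I'll run the proof press.

```bash
python3 -m handwheel '[[[0.0149,0.0014,-0.0178,0,0,0],[0.0149,0.0014,-0.0178,0,0,0],[0.0149,0.0014,-0.0178,0,0,0],[0.0149,0.0014,-0.0178,0,0,0],[0.0149,0.0014,-0.0178,0,0,0],[0.0149,0.0014,-0.0178,0,0,0],[0.0149,0.0014,-0.0178,0,0,0],[0.0149,0.0014,-0.0178,0,0,0],[0.0149,0.0014,-0.0178,0,0,0],[0.0149,0.0014,-0.0178,0,0,0],[0,0,0,0,0,0],[0,0,0,0,0,0],[0,0,0,0,0,0],[0,0,0,0,0,0],[0,0,0,0,0,0]]]' 0; python3 tp.py
```

```text
time: 31.03
tool_pos: [0.584, 0.2068, 0.0634]
tool_rot: [0.001, -0.084, 0.996, 0.0]
contact_force: [-0.0, 0.1, -0.6]
gripper_width: 0.001
grasp_force: 0.0
[0.58399 0.20679 0.06342] yaw 9.66 z [ 2.1e-03  5.0e-04 -1.0e+00] [-0.   0.1 -0.6]
```

```bash
python3 -m handwheel '[[[-0.0005,-0.0008,-0.008,0,0,0],[0,0,-0.008,0,0,0],[0,0,-0.004,0,0,0],[0,0,0,0,0,0],[0,0,0,0,0,0],[0,0,0,0,0,0]]]' 0; python3 -m handwheel '[[[0,0,-0.002,0,0,0],[0,0,-0.002,0,0,0],[0,0,-0.001,0,0,0],[0,0,0,0,0,0],[0,0,0,0,0,0],[0,0,0,0,0,0]]]' 0;  python3 tp.py
```

```text
time: 31.53
tool_pos: [0.5832, 0.2057, 0.0418]
tool_rot: [-0.0, -0.084, 0.996, -0.0]
contact_force: [0.4, 0.8, -0.7]
gripper_width: -0.0
grasp_force: 0.0
time: 32.03
tool_pos: [0.5838, 0.2059, 0.0375]
tool_rot: [0.001, -0.084, 0.996, 0.0]
contact_force: [1.0, 0.9, 2.7]
gripper_width: 0.0
grasp_force: 1.3
[0.58383 0.2059  0.03754] yaw 9.65 z [ 1.5e-03  3.0e-04 -1.0e+00] [1.  0.9 2.7]
```

```bash
python3 -m handwheel '[[[0,0,-0.002,0,0,0],[0,0,-0.0015,0,0,0],[0,0,-0.0008,0,0,0],[0,0,0,0,0,0],[0,0,0,0,0,0]]]' 0; python3 tp.py
```

```text
time: 32.45
tool_pos: [0.5841, 0.206, 0.0337]
tool_rot: [0.001, -0.084, 0.996, 0.0]
contact_force: [0.2, 0.1, 6.4]
gripper_width: -0.003
grasp_force: 3.4
[0.58411 0.20595 0.03375] yaw 9.65 z [ 1.9e-03  4.0e-04 -1.0e+00] [0.2 0.1 6.4]
```

```bash
python3 -m handwheel '[[[0,0,-0.001,0,0,0],[0,0,-0.0006,0,0,0],[0,0,0,0,0,0],[0,0,0,0,0,0],[0,0,0,0,0,0]]]' 0; python3 -m handwheel '[[[0,0,-0.0003,0,0,0],[0,0,0,0,0,0],[0,0,0,0,0,0],[0,0,0,0,0,0]]]' 0; python3 tp.py
```

```text
time: 32.87
tool_pos: [0.5841, 0.206, 0.0325]
tool_rot: [0.001, -0.084, 0.996, 0.0]
contact_force: [-0.4, 0.4, 8.3]
gripper_width: -0.001
grasp_force: 4.1
time: 33.2
tool_pos: [0.5842, 0.206, 0.0322]
tool_rot: [0.001, -0.084, 0.996, 0.0]
contact_force: [-0.2, 0.2, 7.7]
gripper_width: -0.003
grasp_force: 4.3
[0.58416 0.20597 0.03225] yaw 9.65 z [ 1.9e-03  4.0e-04 -1.0e+00] [-0.2  0.2  7.7]
```

```bash
python3 -m handwheel '[[[0,0,-0.0002,0,0,0],[0,0,0,0,0,0],[0,0,0,0,0,0],[0,0,0,0,0,0],[0,0,0,0,0,0],[0,0,0,0,0,0],[0,0,0,0,0,0],[0,0,0,0,0,0],[0,0,0,0,0,0],[0,0,0,0,0,0]]]' 0; python3 tp.py; python3 -m handwheel '[[[0,0,0.003,0,0,0],[0,0,0.004,0,0,0],[0,0,0.01,0,0,0],[0,0,0.03,0,0,0],[0,0,0.03,0,0,0],[-0.015,0,0.025,0,0,0],[-0.025,0,0.025,0,0,0],[-0.025,0,0.025,0,0,0],[-0.025,0,0.025,0,0,0],[-0.025,0,0.025,0,0,0],[-0.025,0,0.01,0,0,0],[0,0,0,0,0,0],[0,0,0,0,0,0],[0,0,0,0,0,0],[0,0,0,0,0,0]]]' 0; python3 look.py w6 | head -2; python3 bayfit.py w6; python3 fit.py w6.npz 2>&1 | head -8
```

```text
time: 34.03
tool_pos: [0.5841, 0.206, 0.0321]
tool_rot: [0.001, -0.084, 0.996, 0.0]
contact_force: [-0.4, 0.4, 8.2]
gripper_width: -0.001
grasp_force: 4.4
[0.58415 0.20597 0.03208] yaw 9.65 z [ 1.8e-03  4.0e-04 -1.0e+00] [-0.4  0.4  8.2]
time: 35.28
tool_pos: [0.4431, 0.2054, 0.2408]
tool_rot: [-0.001, -0.084, 0.996, -0.0]
contact_force: [-0.3, 0.5, -0.2]
gripper_width: -0.001
grasp_force: 0.0
35.2833 [0.44305187 0.20541866 0.24084285] [-1.45685746e-03 -8.39176830e-02  9.96471565e-01 -3.45554520e-04]
[[-0.166, -0.94, -0.299, 0.366], [0.986, -0.159, -0.05, 0.193], [-0.001, -0.304, 0.953, 0.383], [0.0, 0.0, 0.0, 1.0]]
block top 669 z 0.0524 ((-37.523658752441406, -0.2160663604736328), (29.9754638671875, 30.456451416015625), 89.6949691772461)
plate 304 z 0.0104 ((-13.262222290039062, -0.37973976135253906), (33.56309509277344, 83.4227294921875), 89.30026245117188)
[ 3.52624421e-05 -1.75504239e-02] [0.02825683 0.01617715]
tilt [ 0.001  -0.0012  0.0104]
walls 307 z 0.0131 ((-0.709716796875, -0.012392044067382812), (48.321781158447266, 124.13005828857422), 89.67243194580078)
nub 0 z nan ((0.0, 0.0), (0.0, 0.0), 0.0)
[nan nan]
block top n 884 mean [ 0.451  -0.0412  0.0492] bbox [ 0.436 -0.058] [ 0.467 -0.027]
   leaf n 1006 mean [ 0.486  -0.038   0.0318] far [ 0.5363 -0.0371  0.0318]
   base 1323 ((489.7183837890625, -40.01113510131836), (111.8437728881836, 33.31313705444336), 3.1658952236175537) 0.00777122544579525
Traceback (most recent call last):
  File "fit.py", line 6, in <module>
    lo,hi=blk[:,:2].min(0),blk[:,:2].max(0)
          ~~~~~~~~~~~~~^^^
  ret = ret.dtype.type(ret / rcount)
bayfit.py:13: RuntimeWarning: Mean of empty slice.
  m=k&(q[:,2]>.037)&(q[:,2]<.046)&(x[:,0]>.02); rect('nub',m); print(x[m].mean(0))
  ret = um.true_divide(
```

```bash
python3 -c "
from plant import job_done; print(job_done())"
```

```text
the job is handed in; nothing more can be done
None
```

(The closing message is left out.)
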